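# Try two end sleeves on the pin gauge and sort out the misfit

### The job

Two aluminium end sleeves lie on the rails of the pin gauge: gently slide each one along its rails towards its pin until it will go no further. Leave the one that goes fully home against the end plate where it is, still fully home. The one that stops at the tip of its pin is a misfit: after its trial lift it off and put it in the empty plywood box, and leave the other things on the bench where they are.

Things in the scene. Friction and masses are not known exactly. Their poses are not given: they have to be found in the camera images.
- sleeve_a: one of two loose aluminium end sleeves, alike outside: round, 50 mm thick, 75 mm long, one end closed and flat, 0.25 kg. Lies on rails, mouth towards its pin. Origin: centre of the open mouth; +x along the axis out of the mouth (closed end at x = -75 mm); may be rolled about x. One has a 32 mm bore and passes over a pin; the other, 24 mm, stops at the pin's tip: the trial tells which
- sleeve_b: one of two loose aluminium end sleeves, alike outside: round, 50 mm thick, 75 mm long, one end closed and flat, 0.25 kg. Lies on rails, mouth towards its pin. Origin: centre of the open mouth; +x along the axis out of the mouth (closed end at x = -75 mm); may be rolled about x. One has a 32 mm bore and passes over a pin; the other, 24 mm, stops at the pin's tip: the trial tells which
- sleeve_a_mid (a point): middle of sleeve_a, on its axis, 37.5 mm from either end
- sleeve_b_mid (a point): middle of sleeve_b, on its axis, 37.5 mm from either end
- gauge: fixed pin gauge: steel base 235 x 210 x 12 mm with two lanes along its x (away from the robot, turned up to 0.25 rad) at y = +65 and -65 mm. Per lane two 10 mm rods as rails, x = -105 to +100 mm, centres 16 mm either side of the lane and 25 mm up; a sleeve on them has its axis 50 mm up. Far end: upright end plate, near face x = +100 mm, 76 mm tall. Origin: on the bench, middle of gauge
- tip_left (a point): centre of the free tip of the left pin (lane y = +65 mm), 50 mm up. The pin is level, 28 mm thick, tapering to 20 mm at the tip, and reaches 55 mm from the end plate towards the robot
- seat_left (a point): root of the left pin on the end plate's near face, 50 mm up: the mouth of a sleeve that is fully home lies here
- tip_right (a point): centre of the free tip of the right pin (lane y = -65 mm), 50 mm up. The pin is level, 28 mm thick, tapering to 20 mm at the tip, and reaches 55 mm from the end plate towards the robot
- seat_right (a point): root of the right pin on the end plate's near face, 50 mm up: the mouth of a sleeve that is fully home lies here
- reject_box: fixed empty square plywood box, open on top, 176 x 176 mm outside, 160 x 160 mm inside, walls 8 mm thick and 60 mm tall; to the left or right of the gauge; origin under its centre
- reject_box_in (a point): centre of the reject box's inner floor
- bolt_tub: fixed round white tub full of bolts, 164 mm across, 80 mm tall, on the other side of the gauge; not used
- wrench: loose 200 mm steel spanner lying flat beyond the gauge; leave alone
- screwdriver: loose 200 mm screwdriver lying across beyond the gauge; leave alone
- hammer: loose 280 mm hammer lying beyond the gauge; leave alone
- jar: loose screw-top glass jar, 72 mm wide, 100 mm tall, standing; origin under its centre; leave alone
- tape: loose grey roll, 90 mm wide, 30 mm tall, lying flat; origin under its centre; leave alone

How it is judged:
By the outcome, as a careful person would: the job done as asked, in the order asked, and still so for the second after the job is handed in, with the robot touching nothing.
It also fails if it takes over 58 s, if anything falls off the work surface, if the arm or the gripper's body presses on something with over 40 N, if the wrist force passes 120 N, or if a joint passes its speed limit or range.

### The arm

A 7-joint arm with a two-finger parallel gripper is mounted at the origin on the work surface. World frame = base frame: x ahead of the robot, y to its left, z up, the work surface at z = 0. Lengths are in mm, angles in rad, forces in N, time in s.
With the tool pointing down it reaches from about 350 to 900 mm from the base axis. Payload 7.2 kg.
Tool frame: the origin (TCP) lies on the centre line of the jaws, within the pads' length; the fingertips stand manip.tips_ahead ahead of it and the grasp point (between the pads) lies 6 mm ahead of it (manip.tips_ahead is the distance from the TCP to the fingertips, in mm); z points along the fingers, y is the line along which they close (so a half turn about z gives the same grasp; the last joint's range is limited). The gripper opens to 88 mm and grips with 3 to 60 N. Pads are 20 mm wide; open, the fingers measure 115 mm over their backs; the gripper's body (75 mm by 178 mm) begins 61 mm behind the grasp point.
Start: joints at [-1.312, 0.411, -0.013, 1.596, 0.006, 1.134, -0.082], TCP at [200.643, 591.921, 247.653] pointing down, gripper open.
Joint ranges: [-2.95, 2.95], [-0.29, 1.99], [-1.47, 1.44], [0.14, 2.54], [-1.03, 4.17], [0.13, 1.85], [-2.86, 2.86]. Speed limits (rad/s): [2.39, 2.39, 3.01, 3.01, 3.14, 3.14, 3.14].

### API

Orientations are given as [roll, pitch, yaw] about the fixed x, y, z axes, in that order (R = Rz(yaw) Ry(pitch) Rx(roll)).
In Python, from plant import manip gives the robot as it stands.
- The arm moves only by the tool play_rows, never from a script. Its argument "rows" is one flat list of numbers, 7 for each row, row after row: the turn, a rotation vector about the tool's x, y, z in units of 5 degrees (1.0 is 5 degrees), then the shift along the tool's x, y, z in units of 50 mm (1.0 is 50 mm), then the gripper's target within -1 to 1 (shut at 1, half-way at 0, fully open at -1). In form: [rx, ry, rz, tx, ty, tz, grip, rx, ry, rz, tx, ty, tz, grip, ...]. A call has 1 to 8 rows; each row shifts and turns the commanded pose from where the row before left it, along the tool's axes as they then stand; what a row does not reach is not made up. A row lasts 1/10 s, in which the tool goes at most 50 mm and 8.59 degrees, less where a joint would pass 70% of its speed; a pose out of reach is approached as far as the arm can. A call is refused whole if a number of a shift passes 1 or a number of a turn 1, either way. A call with a gripper value outside its range is refused whole. The fingers move at their own pace and stop on an object; "newtons" is the grip in N (left out, the last holds). Time passes only in rows, so rows that do not move let the fingers close. It gives the time, the measured TCP pose, the force, the opening and the grip force at its end, in the units of the state.
- manip.get_state(): the state, without advancing time (a new reading comes with each control period).
- manip.capture(name): name is "scene" or "top" or "wrist"; returns the picture (420x560x3 uint8, red, green, blue); there is no depth.
- manip.camera_model(name): a dict with "camera_matrix" (3x3 intrinsics, pixels), "R" (3x3) and "t" (3): a world point X has camera coordinates R X + t. Camera axes: x right, y down, z forward; pixel columns grow to the right and rows downward; lengths in mm; the calibration is good to about 2 mm. A picture is of the moment at which its call begins: read the wrist's pose just before it. camera_model takes no time and is no camera call; for the wrist camera it gives the pose at the moment of the call.
- manip.hand_in(): hands the job in; it is judged then, once.
Trained networks look in the newest picture that a camera, given by its name, has taken for a name from the list of things; names that differ only in an ending like _2 or _b are one class to them, and where a whole thing is asked for, a point or a joint stands for the part that bears it (a point fixed in the world has none). Each returns a list of dicts, best first, with "conf" (0 to 1); they miss things now and then, are a little off and sometimes report something else, mostly with a low value. They report only what shows in the picture. A call takes as long as a camera call.
- manip.look_for(camera, thing): "extent" ([left, top, right, bottom] in pixels, round what is visible of it).
- manip.spot_point(camera, thing): "point" ([column, row] in pixels: a listed point, or the origin of a listed thing).
The state is a dict: "t": time; "joint_pos": joint angles; "qvel": joint speeds; "tau": joint torques, N m; "tcp_pos": TCP position; "orientation": TCP orientation; "contact_force": force on the tool from outside, world axes, zero at the start; "ft_torque": the same for the moment, N m; "finger_gap": opening from 0.0 (shut) to 1.0 (fully open); "grip_force": force on a finger pad.
Only numpy, scipy, OpenCV 4.12 (cv2) and the standard library are available. Lean on these libraries where they do the work, as an engineer would, in place of code of your own. Each camera call takes 0.05 s, during which the arm holds its last target. There are 200 camera calls.

## Working session

There is one attempt and no reset: what is moved stays moved. The work goes in short steps, Python scripts to look and compute and a tool call to move; the robot and the scene stay as the last step left them, time stands still between calls to the robot, and variables do not carry over. Pictures are saved under pics/ and viewed, at most 10 in all, crops included, and the job is handed in when it is done.

Besides the shell and the picture viewer there is one more tool, called after "Emit:" in YAML: its name, and indented under it one key for each argument. play_rows: Moves the arm, as the interface text tells. Its arguments: {"type":"object","properties":{"rows":{"type":"array"},"newtons":{"type":"number"}},"required":["rows"]}

```bash
mkdir -p pics; ls; cat > h.py <<'E'
import numpy as np, cv2
from plant import manip
def ray(cam,p):
    m=manip.camera_model(cam); K=np.array(m["camera_matrix"]);R=np.array(m["R"]);t=np.array(m["t"])
    return -R.T@t, R.T@np.linalg.solve(K,[p[0],p[1],1])
def at_z(cam,p,z):
    c,d=ray(cam,p); return c+d*(z-c[2])/d[2]
def proj(cam,X):
    m=manip.camera_model(cam); v=np.array(m["camera_matrix"])@(np.array(m["R"])@np.array(X,float)+np.array(m["t"])); return v[:2]/v[2]
E
python3 - <<'E'
from h import *
np.set_printoptions(precision=1,suppress=True)
ims=[]
for c in ("top","scene"):
    im=manip.capture(c); cv2.imwrite(f"pics/{c}0.png",im[:,:,::-1]); 
    for n,z in [("sleeve_a_mid",50),("sleeve_a",50),("tip_left",50),("tip_right",50),("seat_left",50),("seat_right",50),("gauge",0),("reject_box_in",8),("reject_box",0),("jar",0),("bolt_tub",0)]:
        for r in manip.spot_point(c,n)[:3]: print(c,n,round(r["conf"],2),np.array(r["point"]),at_z(c,r["point"],z))
s=manip.get_state(); print(s["t"],s["tcp_pos"],s["orientation"],s["finger_gap"],manip.tips_ahead)
E
```

```text
pics
top sleeve_a_mid 0.7 [311.1 242.3] [536.8 -44.4  50. ]
top sleeve_a 0.87 [316.6 233.2] [559.7 -58.2  50. ]
top sleeve_a 0.6 [262.1 222.6] [585.3  78.3  50. ]
top sleeve_a 0.33 [419.  264.1] [ 485.  -310.4   50. ]
top tip_left 0.78 [261.4 216.3] [601.3  80.4  50. ]
top tip_left 0.28 [165.8 177.6] [699.5 326.4  50. ]
top tip_right 0.6 [316.4 224.3] [582.1 -57.8  50. ]
top seat_left 0.75 [260.3 199.1] [645.5  83.9  50. ]
top seat_right 0.68 [314.2 200.3] [643.5 -52.7  50. ]
top gauge 0.52 [416.9 262.6] [ 491.5 -321.6    0. ]
top reject_box_in 0.57 [418.9 262. ] [ 492.6 -324.3    8. ]
top reject_box 0.65 [418.1 261. ] [ 495.7 -325.     0. ]
top reject_box 0.18 [287.1 153.4] [783.4  16.4   0. ]
top jar 0.73 [209.3 162.4] [756.1 226.4  -0. ]
top bolt_tub 0.6 [312.6 232.8] [567.  -51.8   0. ]
top bolt_tub 0.57 [173.7 269. ] [470.3 306.3   0. ]
scene sleeve_a_mid 0.94 [275.7 189.4] [531.1 -44.8  50. ]
scene sleeve_a 0.96 [327.1 221.2] [574.7  87.7  50. ]
scene sleeve_a 0.7 [138.3 244.4] [ 771.7 -236.3   50. ]
scene sleeve_a 0.61 [268.  205.8] [581.2 -40.9  50. ]
scene tip_left 0.73 [317.7 229.9] [603.6  77.8  50. ]
scene tip_right 0.89 [265.6 208.1] [589. -43.  50.]
scene tip_right 0.6 [133.2 215.9] [ 712.  -287.7   50. ]
scene tip_right 0.29 [302.4 219.6] [589.7  39.6  50. ]
scene seat_left 0.55 [309.  245.9] [648.2  76.   50. ]
scene seat_right 0.9 [251.  227.1] [647.5 -49.4  50. ]
scene seat_right 0.36 [431.6 330.6] [740.6 335.   50. ]
scene gauge 0.6 [304.2 219.6] [547.5  28.5  -0. ]
scene gauge 0.23 [439.4 231. ] [469.2 305.7   0. ]
scene reject_box_in 0.89 [178.  157.1] [ 482.6 -323.3    8. ]
scene reject_box 0.89 [175.2 163.1] [ 496.6 -324.4    0. ]
scene jar 0.87 [362.1 322.1] [740.8 217.2   0. ]
scene bolt_tub 0.77 [436.8 233.5] [478.1 302.    0. ]
1.2 [200.7 591.9 247.7] [3.1 0.  2.8] 1.0014504221979685 25.0
```

```bash
python3 - <<'E'
import cv2
a=cv2.imread("pics/top0.png")[130:310,130:470]; cv2.imwrite("pics/t.png",cv2.resize(a,None,fx=2.3,fy=2.3,interpolation=2))
a=cv2.imread("pics/scene0.png")[130:300,130:430]; cv2.imwrite("pics/s.png",cv2.resize(a,None,fx=2.6,fy=2.6,interpolation=2))
from plant import manip
s=manip.get_state();print(s["tcp_pos"],s["orientation"])
E
```

```text
[200.66363781 591.93448702 247.65445985] [3.14153376e+00 3.08964980e-05 2.81480310e+00]
```

View pics/t.png

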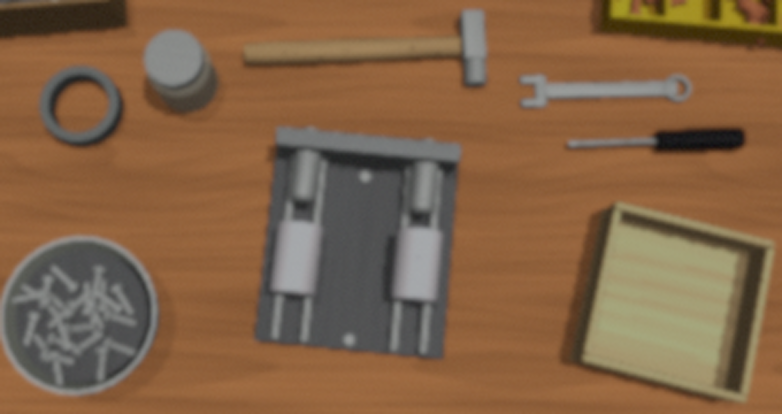

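View pics/s.png

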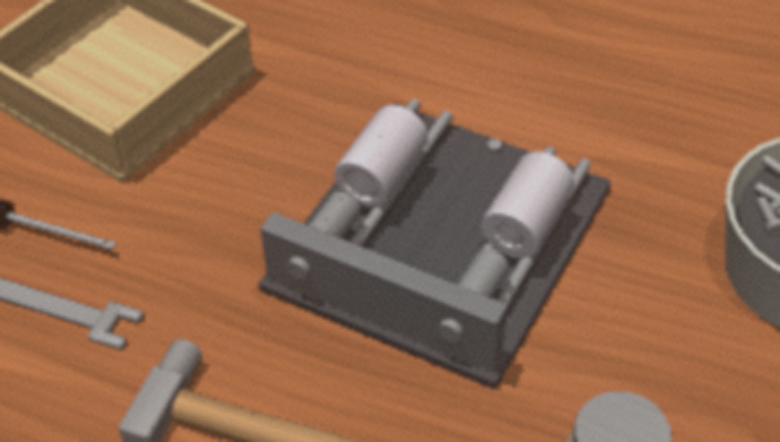

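The top view shows the sleeves at about (297,258) and (418,265) in the crop, the pins beyond them, the box on the right and the tub on the left. The scene view agrees: neither sleeve has reached its pin yet.

```bash
python3 - <<'E'
from h import *
np.set_printoptions(precision=1,suppress=True)
f=lambda x,y:(x/2.3+130,y/2.3+130)
g=lambda x,y:(x/2.6+130,y/2.6+130)
for n,c,p,z in [("baseNL","top",f(257,340),12),("baseNR","top",f(442,355),12),("plTL","top",f(278,128),76),("plTR","top",f(460,146),76),
 ("hole near","top",f(349,340),12),("hole far","top",f(364,176),12),
 ("L back","top",f(292,294),50),("L front","top",f(300,223),50),("R back","top",f(415,300),50),("R front","top",f(421,229),50),
 ("s plTL","scene",g(502,320),76),("s plTR","scene",g(265,222),76),("s baseNL","scene",g(609,183),12),("s baseFL","scene",g(495,385),0),("s baseFR","scene",g(262,288),0)]:
  print(n,at_z(c,p,z))
E
```

```text
baseNL [449.  129.5  12. ]
baseNR [434.2 -74.6  12. ]
plTL [673.9 106.5  76. ]
plTR [655.7 -89.9  76. ]
hole near [449.7  28.   12. ]
hole far [634.2  12.5  12. ]
L back [497.3  89.5  50. ]
L front [574.2  82.3  50. ]
R back [491.9 -42.5  50. ]
R front [568.7 -49.4  50. ]
s plTL [673.4 112.7  76. ]
s plTR [653.4 -87.   76. ]
s baseNL [454.9 134.7  12. ]
s baseFL [678.  112.8  -0. ]
s baseFR [660.6 -93.2   0. ]
```

```bash
cat >> h.py <<'E'
from scipy.spatial.transform import Rotation as Rot
def go(x,y,z,yaw=np.pi-0.09):
    """turn (units of 5deg, tool axes) to point down with yaw; shift in units of 50mm in present and in turned tool axes"""
    s=manip.get_state(); A=Rot.from_euler("xyz",s["orientation"]); B=Rot.from_euler("xyz",[np.pi,0,yaw])
    d=np.array([x,y,z])-s["tcp_pos"]
    print("turn",np.round(np.degrees((A.inv()*B).as_rotvec())/5,2),"shift now",np.round(A.inv().apply(d)/50,2),"turned",np.round(B.inv().apply(d)/50,2))
E
python3 -c "
from h import *
go(471,92,150)"
```

```text
turn [ 0.    0.   -2.71] shift now [-8.33 -7.73  1.95] turned [-6.28 -9.47  1.95]
```

Emit:
play_rows:
  rows: [0,0,-0.9,0,0,0,-1,0,0,-0.9,0,0,0,-1,0,0,-0.91,0,0,0,-1,0,0,0,-0.48,-0.73,0.1,0,0,0,0,-0.48,-0.73,0.1,1,0,0,0,-0.48,-0.73,0.1,1,0,0,0,-0.48,-0.73,0.1,1,0,0,0,-0.48,-0.73,0.1,1]

```text
t: 2.0
tcp_pos: [304.4, 397.8, 222.7]
orientation: [3.141, 0.0, 3.051]
contact_force: [0.7, -0.1, -0.5]
finger_gap: 0.583
grip_force: 0.0
```

Emit:
play_rows:
  rows: [0,0,0,-0.48,-0.73,0.1,1,0,0,0,-0.48,-0.73,0.1,1,0,0,0,-0.48,-0.73,0.1,1,0,0,0,-0.48,-0.73,0.1,1,0,0,0,-0.48,-0.73,0.1,1,0,0,0,-0.48,-0.73,0.1,1,0,0,0,-0.48,-0.73,0.1,1,0,0,0,-0.48,-0.73,0.2,1]

```text
t: 2.8
tcp_pos: [469.7, 89.8, 178.2]
orientation: [3.141, 0.002, 3.051]
contact_force: [1.4, -0.1, -0.5]
finger_gap: 0.004
grip_force: 0.0
```

```bash
python3 - <<'E'
from h import *
np.set_printoptions(precision=1,suppress=True)
im=manip.capture("wrist")
O=np.array([550,19.6]);u=np.array([.996,-.09]);n=np.array([.09,.996])
for nm,z in [("sleeve_a",50),("sleeve_a_mid",50),("tip_left",50),("tip_right",50),("seat_left",50)]:
  for r in manip.spot_point("wrist",nm)[:2]:
    w=at_z("wrist",r["point"],z); print(nm,round(r["conf"],2),np.array(r["point"]),w,"local",(w[:2]-O)@u,(w[:2]-O)@n)
o=im[:,:,::-1].copy()
for s,l,z in [(-59,65,50),(16,65,50),(45,65,50),(100,65,50),(-52,-65,50),(-105,65-16,30),(-105,65+16,30)]:
  p=proj("wrist",[*(O+s*u+l*n),z]); print(p); cv2.circle(o,tuple(int(v) for v in p),3,(0,0,255),-1) if abs(p).max()<2000 else 0
cv2.imwrite("pics/w1.png",o)
E
```

```text
sleeve_a_mid 0.76 [121.1 296.9] [530.7 -45.7  50. ] local -13.320129374261759 -66.81305673637236
tip_left 0.8 [286.  356.1] [596.7  81.2  50. ] local 41.00388046982005 65.51414724703196
tip_right 0.97 [127.9 358.4] [586.9 -48.   50. ] local 42.82121952125596 -64.05334458611986
tip_right 0.24 [291.5 408.5] [649.5  82.8  50. ] local 93.40370256279205 71.88837796463012
seat_left 0.9 [287.4 406.1] [646.7  80.4  50. ] local 90.8429570766844 69.29492267923959
seat_left 0.34 [122.  297.7] [531.5 -40.8  50. ] local -12.944593357867411 -61.82714298821433
[282.5 243. ]
[282.5 329.9]
[282.5 360.6]
[282.4 414.8]
[112.1 251.5]
[261.9 178.3]
[303.1 178.3]
```

View pics/w1.png

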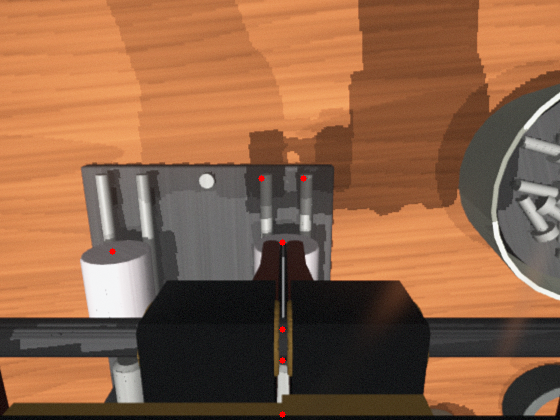

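The rails show near ends at (266,177) and (306,175), about 4 px right of my prediction. That moves the lane 3 mm towards +y, and the yaw matches.

```bash
python3 -c "
from h import *
go(470.5,95,60)"
```

```text
turn [ 0.01 -0.    0.01] shift now [-0.04  0.06  2.36] turned [-0.04  0.06  2.36]
```

Emit:
play_rows:
  rows: [0,0,0,-0.02,0.06,0.4,1,0,0,0,0,0,0.7,1,0,0,0,0,0,0.7,1,0,0,0,0,0,0.4,1,0,0,0,0,0,0.16,1,0,0,0,0,0,0,1]
  newtons: 15

```text
t: 3.7
tcp_pos: [469.2, 95.1, 59.1]
orientation: [-3.141, -0.002, 3.053]
contact_force: [0.7, -0.6, 0.3]
finger_gap: 0.003
grip_force: 0.0
```

Emit:
play_rows:
  rows: [0,0,0,-0.1,0,0,1,0,0,0,-0.1,0,0,1,0,0,0,-0.06,0,0,1,0,0,0,-0.06,0,0,1,0,0,0,-0.06,0,0,1,0,0,0,-0.06,0,0,1,0,0,0,-0.06,0,0,1,0,0,0,-0.06,0,0,1]

```text
t: 4.5
tcp_pos: [497.3, 91.5, 59.5]
orientation: [-3.141, -0.001, 3.051]
contact_force: [-3.0, 0.9, 2.5]
finger_gap: 0.006
grip_force: 1.8
```

Emit:
play_rows:
  rows: [0,0,0,-0.05,0,0,1,0,0,0,-0.05,0,0,1,0,0,0,-0.05,0,0,1,0,0,0,-0.04,0,0,1]

```text
t: 4.9
tcp_pos: [507.6, 90.6, 59.6]
orientation: [-3.142, 0.0, 3.051]
contact_force: [-1.7, -0.2, 0.3]
finger_gap: 0.006
grip_force: 1.0
```

Emit:
play_rows:
  rows: [0,0,0,-0.04,0,0,1,0,0,0,-0.04,0,0,1,0,0,0,-0.04,0,0,1]

```text
t: 5.2
tcp_pos: [513.4, 90.1, 59.6]
orientation: [3.142, 0.0, 3.051]
contact_force: [-2.1, 0.0, 0.1]
finger_gap: 0.007
grip_force: 0.8
```

Emit:
play_rows:
  rows: [0,0,0,-0.04,0,0,1,0,0,0,-0.04,0,0,1]

```text
t: 5.4
tcp_pos: [516.1, 89.8, 59.5]
orientation: [-3.141, -0.003, 3.051]
contact_force: [-10.7, 1.2, 9.1]
finger_gap: 0.006
grip_force: 5.2
```

Emit:
play_rows:
  rows: [0,0,0,-0.03,0,0,1,0,0,0,0,0,0,1]

```text
t: 5.6
tcp_pos: [516.1, 89.9, 59.4]
orientation: [-3.141, -0.005, 3.052]
contact_force: [-10.0, 1.1, 8.5]
finger_gap: 0.005
grip_force: 5.4
```

```bash
python3 - <<'E'
from h import *
im=manip.capture("scene")[130:300,130:430,::-1]
cv2.imwrite("pics/s2.png",cv2.resize(im,None,fx=2.6,fy=2.6,interpolation=2))
E
```

```text
(no output)
```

View pics/s2.png

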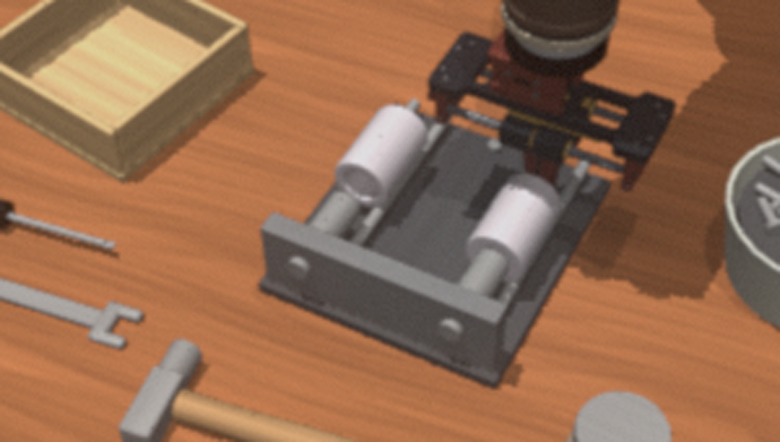

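It stopped with its mouth at the left pin's tip, near (490,240), and didn't move any further under a 10 N push. Next is the right lane.

Emit:
play_rows:
  rows: [0,0,0,0.2,0,0,1,0,0,0,0.45,0,-0.2,1,0,0,0,0.2,-0.5,-0.2,1,0,0,0,0,-0.7,0,1,0,0,0,0,-0.7,0,1,0,0,0,0,-0.5,0,1,0,0,0,0,-0.2,0.2,1,0,0,0,0,0,0.2,1]

```text
t: 6.45
tcp_pos: [465.1, -36.9, 59.2]
orientation: [3.142, 0.002, 3.049]
contact_force: [-0.9, 1.0, 0.2]
finger_gap: 0.008
grip_force: 0.0
```

```bash
python3 -c "
from h import *
print(manip.get_state()['tcp_pos']);go(465,-35,60)"
```

```text
[465.09480599 -36.86170499  59.24294232]
turn [ 0.    0.02 -0.03] shift now [ 0.01  0.04 -0.02] turned [ 0.01  0.04 -0.02]
```

Emit:
play_rows:
  rows: [0,0,0,-0.1,0.04,0,1,0,0,0,-0.1,0,0,1,0,0,0,-0.07,0,0,1,0,0,0,-0.06,0,0,1,0,0,0,-0.06,0,0,1,0,0,0,-0.06,0,0,1,0,0,0,-0.06,0,0,1,0,0,0,-0.06,0,0,1]

```text
t: 7.25
tcp_pos: [493.3, -36.5, 59.6]
orientation: [3.141, -0.0, 3.051]
contact_force: [-1.4, 0.9, 0.0]
finger_gap: 0.007
grip_force: 0.7
```

Emit:
play_rows:
  rows: [0,0,0,-0.05,0,0,1,0,0,0,-0.05,0,0,1,0,0,0,-0.05,0,0,1,0,0,0,-0.05,0,0,1]

```text
t: 7.65
tcp_pos: [503.3, -37.5, 59.6]
orientation: [-3.142, 0.0, 3.051]
contact_force: [-0.8, 1.7, -1.5]
finger_gap: 0.003
grip_force: 0.7
```

Emit:
play_rows:
  rows: [0,0,0,-0.04,0,0,1,0,0,0,-0.04,0,0,1,0,0,0,-0.04,0,0,1]

```text
t: 7.95
tcp_pos: [509.2, -38.0, 59.6]
orientation: [3.142, -0.0, 3.051]
contact_force: [-2.0, 0.2, -0.7]
finger_gap: 0.004
grip_force: 0.7
```

Past the tip position with hardly any force, so this one is going over its pin.

Emit:
play_rows:
  rows: [0,0,0,-0.05,0,0,1,0,0,0,-0.05,0,0,1,0,0,0,-0.05,0,0,1,0,0,0,-0.05,0,0,1]

```text
t: 8.35
tcp_pos: [519.3, -38.9, 59.6]
orientation: [3.142, 0.0, 3.051]
contact_force: [-1.5, -0.2, -0.0]
finger_gap: 0.007
grip_force: 0.7
```

Emit:
play_rows:
  rows: [0,0,0,-0.06,0,0,1,0,0,0,-0.06,0,0,1,0,0,0,-0.06,0,0,1,0,0,0,-0.06,0,0,1,0,0,0,-0.06,0,0,1,0,0,0,-0.06,0,0,1]

```text
t: 8.95
tcp_pos: [537.3, -40.5, 59.6]
orientation: [3.142, 0.0, 3.051]
contact_force: [-2.9, 0.6, -0.6]
finger_gap: 0.003
grip_force: 0.7
```

Emit:
play_rows:
  rows: [0,0,0,-0.05,0,0,1,0,0,0,-0.05,0,0,1,0,0,0,-0.05,0,0,1,0,0,0,-0.05,0,0,1]

```text
t: 9.35
tcp_pos: [547.1, -41.4, 59.6]
orientation: [3.142, 0.0, 3.051]
contact_force: [-2.4, 0.7, -1.6]
finger_gap: 0.009
grip_force: 0.7
```

Emit:
play_rows:
  rows: [0,0,0,-0.04,0,0,1,0,0,0,-0.04,0,0,1,0,0,0,-0.04,0,0,1]

```text
t: 9.65
tcp_pos: [553.1, -41.9, 59.6]
orientation: [3.142, -0.0, 3.051]
contact_force: [-0.7, 0.8, -0.0]
finger_gap: 0.005
grip_force: 0.7
```

Emit:
play_rows:
  rows: [0,0,0,-0.03,0,0,1,0,0,0,-0.03,0,0,1,0,0,0,-0.03,0,0,1]

```text
t: 9.95
tcp_pos: [557.4, -42.3, 59.6]
orientation: [3.142, -0.0, 3.051]
contact_force: [-3.8, 1.9, -2.1]
finger_gap: 0.005
grip_force: 2.7
```

Emit:
play_rows:
  rows: [0,0,0,-0.03,0,0,1,0,0,0,0,0,0,1]

```text
t: 10.15
tcp_pos: [557.6, -42.2, 59.4]
orientation: [3.141, -0.003, 3.051]
contact_force: [-4.7, 0.6, 2.8]
finger_gap: 0.006
grip_force: 2.9
```

Emit:
play_rows:
  rows: [0,0,0,-0.04,0,0,1,0,0,0,0,0,0,1,0,0,0,0,0,0,1]

```text
t: 10.45
tcp_pos: [557.7, -42.3, 59.2]
orientation: [3.141, -0.007, 3.051]
contact_force: [-11.6, 2.1, 8.1]
finger_gap: 0.002
grip_force: 5.8
```

Emit:
play_rows:
  rows: [0,0,0,0.2,0,0,1,0,0,0,0.3,0,-0.6,1,0,0,0,0,0,-0.9,1,0,0,0,0,0.4,-0.5,0,0,0,0,0,0.7,0,-1,0,0,0,-0.2,0.7,0,-1,0,0,0,-0.3,0.7,0,-1,0,0,0,0,0,0,-1]

```text
t: 11.25
tcp_pos: [574.3, 87.8, 160.1]
orientation: [3.138, 0.003, 3.058]
contact_force: [-0.8, 0.9, 0.1]
finger_gap: 0.419
grip_force: 0.0
```

```bash
python3 - <<'E'
from h import *
print(manip.get_state()['tcp_pos'],manip.get_state()['finger_gap']);go(562.5,86.5,56)
im=manip.capture("wrist"); cv2.imwrite("pics/w2.png",im[:,:,::-1])
E
```

```text
[574.25635569  87.81923796 160.06458115] 0.41850670292232156
turn [0.04 0.04 0.07] shift now [ 0.24 -0.05  2.08] turned [ 0.23 -0.05  2.08]
```

View pics/w2.png

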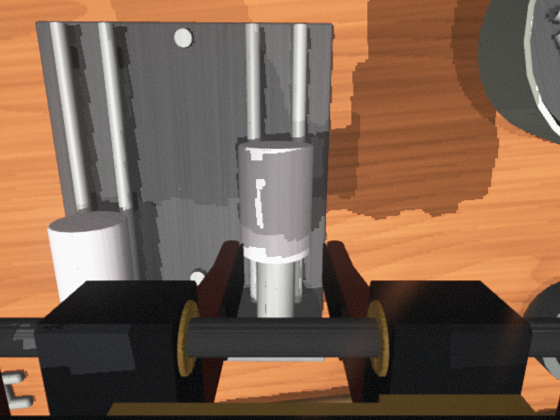

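The misfit sits at column 276, just left of the gripper's centre line at 282, with its mouth at the pin tip. I'll shift slightly, descend and grip.

Emit:
play_rows:
  rows: [0.04,0.04,0.07,0.23,-0.07,0.2,-1,0,0,0,0,0,0.5,-1,0,0,0,0,0,0.5,-1,0,0,0,0,0,0.5,-1,0,0,0,0,0,0.38,-1,0,0,0,0,0,0,-1,0,0,0,0,0,0,0,0,0,0,0,0,0,0.5]
  newtons: 25

```text
t: 12.1
tcp_pos: [560.9, 78.6, 56.9]
orientation: [-3.138, -0.001, 3.044]
contact_force: [0.2, -0.4, 0.2]
finger_gap: 0.855
grip_force: 0.0
```

Emit:
play_rows:
  rows: [0,0,0,0,0,0,1,0,0,0,0,0,0,1,0,0,0,0,0,0,1,0,0,0,0,0,0,1]

```text
t: 12.5
tcp_pos: [561.0, 83.4, 56.9]
orientation: [3.14, -0.001, 3.048]
contact_force: [-0.2, 10.4, 3.5]
finger_gap: 0.569
grip_force: 25.0
```

Emit:
play_rows:
  rows: [0,0,0,0.1,0.04,0,1,0,0,0,0.2,0.02,0,1,0,0,0,0.2,0,-0.05,1,0,0,0,0,0,-0.3,1,0,0,0,0,0,-0.6,1,0,0,0,0,0,-0.8,1,0,0,0,0,0,-0.8,1,0,0,0,0,0,0,1]

```text
t: 13.3
tcp_pos: [537.2, 84.4, 187.7]
orientation: [-3.14, 0.002, 3.044]
contact_force: [0.6, 0.9, -2.1]
finger_gap: 0.571
grip_force: 25.0
```

```bash
python3 - <<'E'
from h import *
s=manip.get_state();print(s['tcp_pos'],s['finger_gap'],s['grip_force'],s['contact_force']);go(490,-324,185)
im=manip.capture("scene")[100:300,100:400,::-1]
cv2.imwrite("pics/s3.png",cv2.resize(im,None,fx=2.6,fy=2.6,interpolation=2))
E
```

```text
[537.15718387  84.42582635 187.71383204] 0.5714835175319737 24.995801858603954 [ 0.62511383  0.92624042 -2.07916026]
turn [-0.02  0.02 -0.09] shift now [ 0.14 -8.22  0.07] turned [ 0.21 -8.22  0.05]
```

View pics/s3.png

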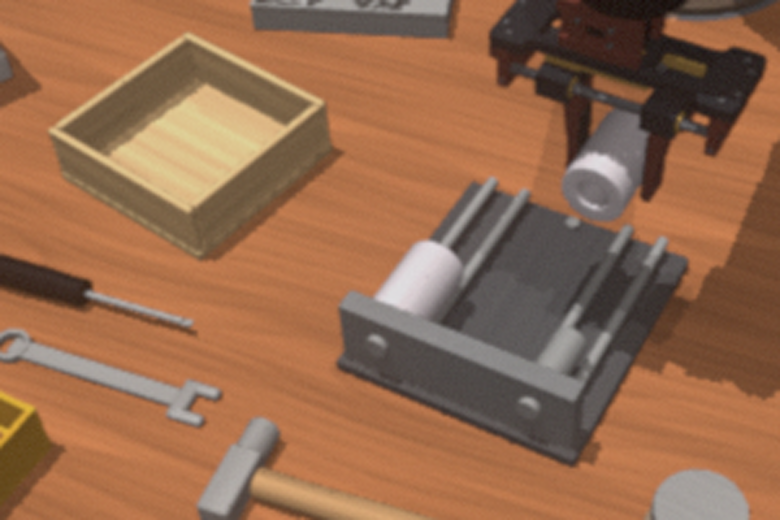

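The right sleeve is fully home against the plate and the misfit is held level. Next I carry it to the box.

Emit:
play_rows:
  rows: [0,0,0,0.01,-0.4,0,1,0,0,0,0.02,-0.75,0,1,0,0,0,0.02,-0.75,0,1,0,0,0,0.02,-0.75,0,1,0,0,0,0.02,-0.75,0,1,0,0,0,0.02,-0.75,0,1,0,0,0,0.02,-0.75,0,1,0,0,0,0.02,-0.75,0,1]

```text
t: 14.15
tcp_pos: [498.7, -196.6, 182.1]
orientation: [-3.139, -0.008, 3.045]
contact_force: [1.0, 0.3, -2.2]
finger_gap: 0.569
grip_force: 25.0
```

Emit:
play_rows:
  rows: [0,0,0,0.02,-0.75,0,1,0,0,0,0.01,-0.75,0,1,0,0,0,0,-0.6,0,1,0,0,0,0,-0.4,0,1,0,0,0,0,0,0,1]

```text
t: 14.65
tcp_pos: [484.5, -322.6, 182.4]
orientation: [-3.138, -0.008, 3.04]
contact_force: [0.1, -0.2, -2.8]
finger_gap: 0.569
grip_force: 25.0
```

```bash
python3 - <<'E'
from h import *
s=manip.get_state();print(s['t'],s['tcp_pos'],s['finger_gap'],s['grip_force']);go(490,-324,42)
print(proj("wrist",[490,-324,8]))
im=manip.capture("top")[130:310,290:490,::-1]
cv2.imwrite("pics/t4.png",cv2.resize(im,None,fx=3,fy=3,interpolation=2))
for r in manip.spot_point("top","reject_box_in")[:2]: print(r, at_z("top",r["point"],8))
E
```

```text
14.65 [ 484.52006138 -322.63534793  182.44311372] 0.5694880159456018 24.99545892700553
turn [-0.05 -0.09 -0.13] shift now [-0.13 -0.    2.81] turned [-0.11 -0.02  2.81]
[282.60444214 199.89473257]
{'point': [420.2, 263.9], 'conf': 0.64} [ 487.80683564 -327.34914981    8.        ]
```

View pics/t4.png

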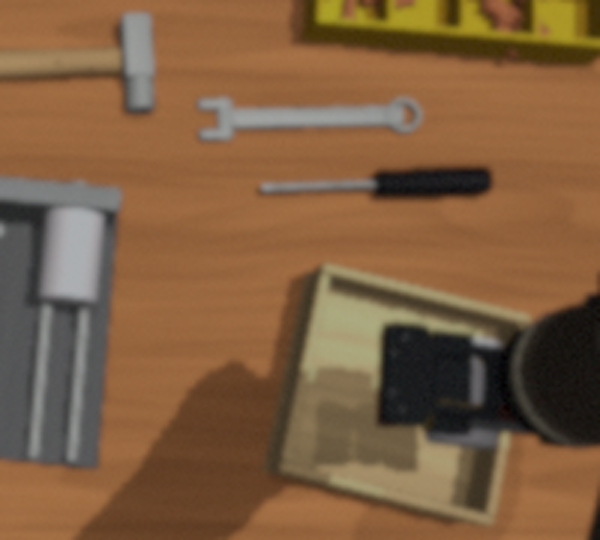

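The gripper is over the box, and the right sleeve is home at crop (72,255). I'll lower it.

Emit:
play_rows:
  rows: [-0.05,-0.09,-0.13,-0.11,-0.02,0.3,1,0,0,0,0,0,0.5,1,0,0,0,0,0,0.6,1,0,0,0,0,0,0.5,1,0,0,0,0,0,0.4,1,0,0,0,0,0,0.25,1,0,0,0,0,0,0.1,1,0,0,0,0,0,0.05,1]

```text
t: 15.55
tcp_pos: [493.7, -320.7, 49.4]
orientation: [3.14, 0.004, 3.057]
contact_force: [-0.3, 0.0, -2.6]
finger_gap: 0.57
grip_force: 25.0
```

Emit:
play_rows:
  rows: [0,0,0,0,0,0.06,1,0,0,0,0,0,0,1]

```text
t: 15.75
tcp_pos: [493.9, -321.4, 47.1]
orientation: [3.141, 0.005, 3.057]
contact_force: [-0.0, 0.1, -2.8]
finger_gap: 0.575
grip_force: 25.0
```

Emit:
play_rows:
  rows: [0,0,0,0,0,0.06,1,0,0,0,0,0,0.04,1,0,0,0,0,0,0,1]

```text
t: 16.05
tcp_pos: [493.5, -321.3, 41.6]
orientation: [3.141, 0.004, 3.056]
contact_force: [-1.0, 1.7, -2.5]
finger_gap: 0.57
grip_force: 25.0
```

Emit:
play_rows:
  rows: [0,0,0,0,0,0.04,1,0,0,0,0,0,0.02,1,0,0,0,0,0,0,1]

```text
t: 16.35
tcp_pos: [494.0, -321.6, 39.6]
orientation: [3.141, 0.005, 3.056]
contact_force: [-1.8, 1.9, 6.7]
finger_gap: 0.571
grip_force: 25.0
```

On the box floor. Now release and go up.

Emit:
play_rows:
  rows: [0,0,0,0,0,0,0,0,0,0,0,0,0,-0.5,0,0,0,0,0,0,-0.7,0,0,0,0,0,0,-0.7,0,0,0,0,0,0,-0.7]

```text
t: 16.85
tcp_pos: [493.6, -321.4, 38.6]
orientation: [3.141, 0.004, 3.056]
contact_force: [-0.2, 0.4, 0.6]
finger_gap: 0.841
grip_force: 0.0
```

Emit:
play_rows:
  rows: [0,0,0,0,0,-0.2,-0.7,0,0,0,0,0,-0.4,-0.7,0,0,0,0,0,-0.7,-0.7,0,0,0,0,0,-0.9,-0.7,0,0,0,0,0,-0.9,-0.7,0,0,0,0.6,0,-0.6,-0.7,0,0,0,0.8,0,0,-0.7,0,0,0,0.5,0,0,-0.7]

```text
t: 17.65
tcp_pos: [396.1, -313.7, 224.9]
orientation: [3.141, 0.006, 3.055]
contact_force: [0.1, -0.3, 0.1]
finger_gap: 0.848
grip_force: 0.0
```

```bash
python3 - <<'E'
from h import *
im=manip.capture("scene")[100:300,100:400,::-1]
cv2.imwrite("pics/s5.png",cv2.resize(im,None,fx=2.6,fy=2.6,interpolation=2))
E
```

```text
(no output)
```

View pics/s5.png

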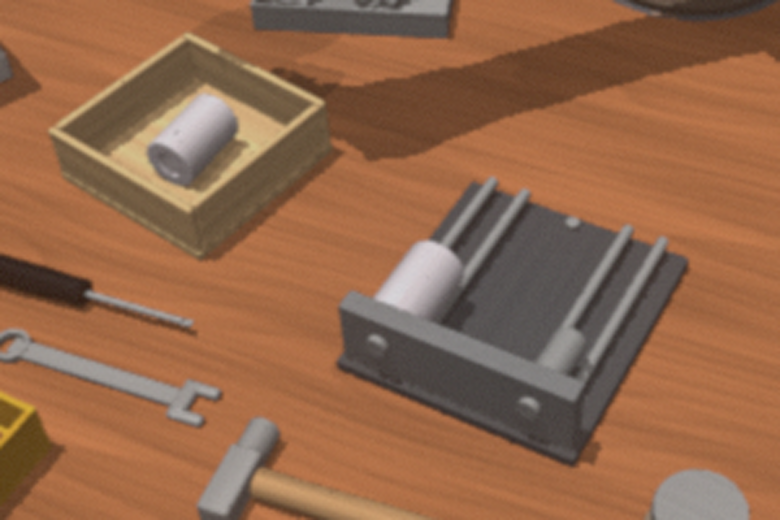

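The misfit lies in the box at about (190,140), the right sleeve is home at about (425,280), and the other things in view haven't moved.

```bash
python3 -c "
from plant import manip
print(manip.hand_in())"
```

```text
the job is handed in; nothing more can be done
None
```

Job handed in at about 18 s of the 58 s allowed: the right sleeve went fully home and was left there, and the left one stopped at its pin's tip, so I put it in the plywood box.

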